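# Shut the recessed gas valve with the T-key

## Robot

A 6-joint arm with a two-finger parallel gripper is mounted at the origin on a cart in front of the work surface, level with it; the furniture and walls round the work are solid. World frame = base frame: x ahead of the robot, y to its left, z up, the work surface at z = 0. Lengths are in m, angles in rad, forces in N, time in s.
With the tool pointing down it reaches from about 0.325 to 0.775 m from the base axis. Payload 5.5 kg.
Tool frame: the origin (TCP) lies at the centre of the arm's flange, where the gripper is bolted on; the fingertips stand 182 mm ahead of it and the grasp point (between the pads) lies 163 mm ahead of it; z points along the fingers, y is the line along which they close (so a half turn about z gives the same grasp; the last joint's range is limited). The gripper opens to 88 mm and grips with 3 to 60 N. Pads are 20 mm wide; open, the fingers measure 115 mm over their backs; the gripper's body (75 mm by 178 mm) begins 61 mm behind the grasp point.
Start: joints at [1.228, 0.091, 1.231, -0, 1.82, -0.057], TCP at [0.169, 0.576, 0.405] pointing down, gripper open.
Joint ranges: [-2.87, 2.87], [-0.86, 2.18], [0.17, 2.46], [-1.51, 4.65], [0.06, 2.69], [-2.65, 2.65]. Speed limits (rad/s): [2.57, 2.57, 3.01, 3.14, 3.14, 3.14].

## Interface

Orientations are given as a unit quaternion [w, x, y, z].
In Python, from bench import manip, gripper_open, close, eyes, order, finder gives the robot as it stands. Calls block until the motion is done:
- manip.move_to(position, orientation): joint-space move of the TCP to a pose.
- manip.move_l(position, speed=0.15, orientation=None): straight line of the TCP; orientation=None keeps the orientation; speed is the mean speed in m/s.
- manip.movej(angles): joint-space move.
- gripper_open() and close(): open the fingers fully, or close them until they stop; the grip force is fixed at half the most.
- manip.hold(seconds).
- manip.inverse_kinematics(position, orientation): joint angles nearest the present ones, or None.
- manip.state(): the state.
- eyes.get_image(name): name is "side" or "top" or "wrist"; returns a dict with "frame" (420x560x3 uint8, blue, green, red), "depth" (420x560 float32, m along the optical axis (not along the pixel's ray), 0 where there is no reading), "camera_matrix" (3x3 intrinsics, pixels), "view" (4x4, takes a point from world to camera coordinates). Camera axes: x right, y up, looking along -z (the intrinsics and any distortion apply to the point x, -y, -z); pixel columns grow to the right and rows downward; lengths in m; the calibration is good to about 2 mm. A picture is of the moment at which its call begins.
A pose or a line that the arm cannot do raises manip.IKError and nothing moves.
- order.job_done(): hands the job in; it is judged then, once.
Trained networks look in a picture, given as the dict that the camera call returned (one of the last four; its "shot" number tells which), for a name from the list of things; names that differ only in an ending like _2 or _b are one class to them, and where a whole thing is asked for, a point or a joint stands for the part that bears it (a point fixed in the world has none). Each returns a list of dicts, best first, with "conf" (0 to 1); they miss things now and then, are a little off and sometimes report something else, mostly with a low value. They report only what shows in the picture. A call takes as long as a camera call.
- finder.regions_of(target, picture): "mask" (420x560 bool, what is visible of it) and "bbox" ([left, top, right, bottom] in pixels, round what is visible of it).
The state is a dict: "time": time; "joint_pos": joint angles; "dq": joint speeds; "joint_torque": joint torques, N m; "ee_pos": TCP position; "ee_rot": TCP orientation; "ft_force": force on the tool from outside, world axes, zero at the start; "moment": the same for the moment, N m; "finger_gap": finger opening in m; "finger_force": force on a finger pad.
Only numpy, scipy, OpenCV 4.12 (cv2) and the standard library are available. Lean on these libraries where they do the work, as an engineer would, in place of code of your own. Each camera call takes 0.05 s, during which the arm holds its last target. There are 200 camera calls.

## Task

Shut off the fuel gas at the angled key-operated valve: take the T-key out of its upright stand, lower it down the valve's inclined yellow shaft until its square socket is fully home on the recessed square stem, then turn it clockwise (looking down the shaft) to the stop, so that the pointer on the dial goes from the green to the red mark. Let go and leave the key fully home in the shaft, and leave the other things on the worktop where they stand.

Things in the scene. Friction and masses are not known exactly. Their poses are not given: they have to be found in the camera images.
- key: loose steel T-key, 180 mm long, 0.2 kg, upright in its stand at first. Origin: centre of its socket's open lower rim; z up the rod, x along the crossbar. Socket 23 mm square outside with cut corners; square hole 17 mm wide, sides along x and y, 32 mm deep. Rod 12 mm thick; brass collar 30 mm across at z = 92 to 100 mm
- key_grip (a point): centre of the key's crossbar, 170 mm up the key's z from its origin; axes as key. Bar 112 mm long (x); its bare steel middle, within 28 mm of this point, is 14 mm thick (y) and 20 mm high (z), there to be pinched; beyond it black rubber ends 20 mm thick
- stand: fixed stand for the key: dark foot disc 90 mm across and 12 mm thick, blue tube 44 mm across outside, 35 mm inside, its rim 110 mm over the worktop. Origin: centre of its underside; the tube stands along z and its inner floor is at z = 12 mm. Lift the key at least 110 mm straight up to clear it
- valve: fixed angled valve: dark base plate 170 x 120 x 12 mm, brass body with side fittings (136 mm over them), yellow tube 56 mm across, grey flange 100 mm across at its mouth. Origin: centre of the underside, x to its back, z up. The shaft in the tube leans 28 degrees, mouth towards -x; round, 38 mm inside (46 mm in the top 10 mm), 115 mm deep along its axis, flat floor
- shaft_mouth (a point): centre of the shaft's open mouth, in the plane of the flange's top face, about 147 mm over the worktop; axes as valve (not leaning). On the flange lies a dial ring, 72 mm across and 3 mm high, that turns with the stem; its black pointer shows the stem's angle
- stem_foot (a point): where the shaft's axis meets its floor and the stem stands; z up along the leaning shaft axis, x and y square to the stem's sides, turning with it. Stem 14 mm square up to z = 20 mm, then tapered to 6 mm square at z = 30 mm. Key fully home: its rim on this floor, crossbar 55 mm beyond the mouth. Socket fits in any of four quarter turns, play 1.5 mm a side, 0.25 rad
- stem (a joint): angle of the stem (rad): grows as the stem turns clockwise, looking down the shaft. 0 = fully open (pointer at the green mark, towards the valve's -x), 1.45 = shut, a hard stop (pointer at the red mark, towards the valve's +y). Friction about 0.15 N m; it stays where it is left. It starts between 0 and 0.25
- jar_a: bystander: small white sample jar, 45 mm across, 54 mm high; origin: centre of its underside
- jar_b: bystander: small white sample jar like the other; origin: centre of its underside
- timer: bystander: white timer 72 x 72 x 18 mm; origin: centre of its underside
- amber_bottle: bystander: amber bottle with a red cap, 66 mm across, 132 mm high; origin: centre of its underside

How it is judged:
On the way, in this order (a step that is already met when the one before it is completed fails the run):
1. the key's socket is fully home on the stem, before the turn (distance between key and stem_foot below 0.01 m and angle between the z axis of key and the z axis of stem_foot, either way round below 0.14 rad and value of joint stem below 1 rad), for 0.2 s.
2. the stem is turned shut with the key home on it (distance between key and stem_foot below 0.01 m and angle between the z axis of key and the z axis of stem_foot, either way round below 0.14 rad and value of joint stem above 1.28 rad), for 0.2 s.
At the end, for the whole second after the job is handed in: The stem stands beyond 1.25 rad (stop at 1.45), the key is at rest in the shaft with its socket rim within 10 mm of the stem's foot and its rod within 0.14 rad of the shaft's axis (distance between key and stem_foot below 0.01 m and angle between the z axis of key and the z axis of stem_foot, either way round below 0.14 rad and value of joint stem above 1.25 rad and linear speed of key below 0.03 m/s); the robot touches nothing.
It fails at once if a jar, the amber bottle or the timer is moved more than 30 mm (distance of any of jar_a, jar_b, timer, amber_bottle from where it was at the start of the episode above 0.03 m).
It also fails if it takes over 51 s, if anything falls off the work surface, if the arm or the gripper's body presses on something with over 40 N, if the wrist force passes 120 N, or if a joint passes its speed limit or range.

## Working session

There is one attempt and no reset: what is moved stays moved. The work goes in short steps, each a Python script; the robot and the scene stay as the last script left them, time stands still between calls to the robot, and variables do not carry over. Pictures are saved under pics/ and viewed, at most 10 in all, crops included, and the job is handed in when it is done.

```bash
mkdir -p pics; ls; cat > h.py <<'E'
import numpy as np, cv2
from bench import manip, gripper_open, close, eyes, order, finder
def pts(p, mask=None):
    d=p["depth"]; K=np.array(p["camera_matrix"]); V=np.array(p["view"])
    m=(d>0) if mask is None else (mask&(d>0))
    v,u=np.nonzero(m); z=d[v,u]
    c=np.stack([(u-K[0,2])/K[0,0]*z, -(v-K[1,2])/K[1,1]*z, -z, np.ones_like(z)])
    return (np.linalg.inv(V)@c)[:3].T, u, v
E
python3 - <<'E'
from h import *
import pickle
P={}
for n in ("side","top"):
    p=eyes.get_image(n); P[n]=p
    cv2.imwrite(f"pics/{n}0.png",p["frame"])
    print(n,np.linalg.inv(np.array(p["view"])).round(3).tolist(),p["camera_matrix"])
    for t in ("key","stand","valve","jar_a","timer","amber_bottle"):
        for r in finder.regions_of(t,p)[:2]:
            q,_,_=pts(p,r["mask"]); 
            if len(q): print(n,t,round(r["conf"],2),r["bbox"],len(q),np.median(q,0).round(3),np.percentile(q,2,0).round(3),np.percentile(q,98,0).round(3))
            P[n,t]=P.get((n,t),[])+[r]
pickle.dump(P,open("P.pkl","wb"))
print(manip.state())
E
```

```text
bench.py
pics
side [[0.948, 0.119, -0.295, 0.14], [-0.317, 0.419, -0.851, -1.087], [0.022, 0.9, 0.435, 0.7], [0.0, 0.0, 0.0, 1.0]] [[513.14801621   0.         279.27611482]
 [  0.         513.14801621 202.94245675]
 [  0.           0.           1.        ]]
side key 0.57 [221.1, 173.8, 260.7, 206.9] 444 [0.437 0.078 0.184] [0.391 0.053 0.112] [0.484 0.102 0.196]
side stand 0.95 [224.4, 204.3, 260.7, 248.5] 982 [0.433 0.065 0.031] [0.398 0.039 0.003] [0.482 0.126 0.113]
side valve 0.83 [321.4, 253.2, 411.9, 353.9] 5607 [ 0.571 -0.368  0.045] [ 0.499 -0.42   0.006] [ 0.649 -0.288  0.166]
side jar_a 0.57 [280.4, 249.5, 298.8, 279.0] 446 [ 0.505 -0.113  0.043] [ 0.489 -0.121  0.005] [ 0.528 -0.081  0.059]
side jar_a 0.55 [240.4, 256.3, 259.9, 280.8] 471 [ 0.41  -0.104  0.042] [ 0.393 -0.112  0.006] [ 0.433 -0.072  0.059]
side timer 0.78 [201.7, 200.6, 223.9, 212.6] 271 [0.399 0.277 0.018] [0.364 0.254 0.004] [0.432 0.317 0.023]
side amber_bottle 0.83 [228.9, 155.1, 251.5, 202.3] 613 [0.499 0.306 0.067] [0.441 0.078 0.003] [0.598 0.645 0.193]
top [[-0.004, 0.996, -0.089, 0.41], [-1.0, -0.
[... 1230 characters left out ...]
'joint_pos': array([ 1.22828801e+00,  9.10213354e-02,  1.23069837e+00, -2.12896499e-06,
        1.81980020e+00, -5.66977264e-02]), 'dq': array([ 1.30269188e-03,  4.85429598e-05,  3.84255809e-04,  9.42232000e-04,
        1.39802188e-03, -3.89342554e-04]), 'joint_torque': array([-2.23346877e-03, -4.46032226e+01, -4.06423652e+01,  6.94769737e-02,
        1.87573791e-02,  1.49543081e-05]), 'ee_pos': array([0.16916043, 0.57565578, 0.40467926]), 'ee_rot': array([8.22395090e-06, 1.42419651e-01, 9.89806366e-01, 3.54499493e-05]), 'ft_force': array([ 0.3854673 , -0.13622011, -0.28915749]), 'moment': array([-0.01262253,  0.02980838,  0.02189647]), 'finger_force': 0.0, 'finger_gap': 0.08772494608710604}
```

```bash
python3 - <<'E'
import pickle,cv2,numpy as np
P=pickle.load(open("P.pkl","rb"))
a=P["top"]["frame"][125:235,370:470]; b=P["side"]["frame"][240:365,315:420]
c=P["top"]["frame"][200:285,205:275]; f=P["side"]["frame"]
A=cv2.resize(a,(300,330),interpolation=2);B=cv2.resize(b,(277,330),interpolation=2);C=cv2.resize(c,(220,330),interpolation=2)
r1=np.hstack([A,B,C]); 
r2=np.hstack([cv2.resize(P["top"]["frame"],(360,270)),cv2.resize(f,(360,270)),np.zeros((270,77,3),np.uint8)])
cv2.imwrite("pics/m0.png",np.vstack([r1,r2]))
E
```

```text
(no output)
```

View pics/m0.png

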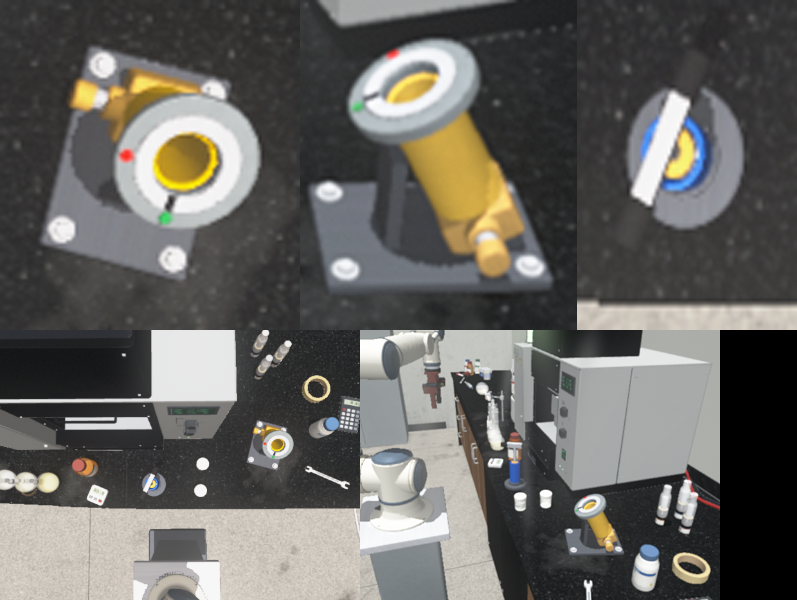

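```bash
cat > m.py <<'E'
from h import *
import pickle
from scipy.optimize import least_squares
P=pickle.load(open("P.pkl","rb"))
Q=[pts(P[n])[0] for n in ("top","side")]
for n,q in zip(("top","side"),Q):
    k=q[(abs(q[:,0]-.435)<.09)&(abs(q[:,1]-.08)<.09)&(q[:,2]>.165)&(q[:,2]<.21)]
    t=k[k[:,2]>.186]
    (c,s,a)=cv2.minAreaRect((t[:,:2]*1000).astype(np.float32))
    w,v=np.linalg.eigh(np.cov(t.T)); d=v[:,2]*np.sign(v[0,2])
    s1=(t-t.mean(0))@d; lo,hi=np.percentile(s1,[1,99])
    print(n,"bar",len(t),np.round(c,1),np.round(s,1),"mid",(t.mean(0)+d*(lo+hi)/2).round(4),"len",hi-lo,"dir",d.round(4))
    r=q[(np.hypot(q[:,0]-.435,q[:,1]-.075)<.04)&(abs(q[:,2]-.11)<.004)]
    if len(r)>8:
        A=np.c_[2*r[:,:2],np.ones(len(r))]; x=np.linalg.lstsq(A,(r[:,:2]**2).sum(1),rcond=None)[0]; print(" rim",len(r),x[:2],np.sqrt(x[2]+x[0]**2+x[1]**2))
# flange plane: normal = tilt 28 deg, yaw
for n,q in zip(("top","side","both"),Q+[np.vstack(Q)]):
    k=q[(abs(q[:,0]-.55)<.12)&(abs(q[:,1]+.34)<.12)&(q[:,2]>.112)&(q[:,2]<.19)]
    best=None; rng=np.random.default_rng(0)
    for _ in range(800):
        a=k[rng.choice(len(k),3,False)]; nn=np.cross(a[1]-a[0],a[2]-a[0]); l=np.linalg.norm(nn)
        if l<1e-5: continue
        nn/=l; nn*=np.sign(nn[2])
        if abs(nn[2]-np.cos(np.radians(28)))>.06: continue
        i=abs((k-a[0])@nn)<.003
        if best is None or i.sum()>best.sum(): best=i
    t=k[best]; m=t.mean(0); nn=np.linalg.svd(t-m,full_matrices=False)[2][2]; nn*=np.sign(nn[2])
    e1=np.cross(nn,[0,0,1.]); e1/=np.linalg.norm(e1); e2=np.cross(nn,e1)
    uv=np.c_[(t-m)@e1,(t-m)@e2]
    c,R=cv2.minEnclosingCircle((uv*1000).astype(np.float32)); 
    # robust outer-circle: per-angle outer radius
    cc=np.array(c)/1000
    for _ in range(5):
        th=np.arctan2(*(uv-cc).T[::-1]); rr=np.hypot(*(uv-cc).T); b=((th+np.pi)/(2*np.pi)*24).astype(int)%24
        o=np.array([uv[b==j][np.argmax(rr[b==j])] for j in range(24) if (b==j).any()])
        cc=least_squares(lambda x:np.hypot(*(o-x[:2]).T)-x[2],[*cc,.05],loss="soft_l1",f_scale=.001).x; R2=cc[2]; cc=cc[:2]
    M=m+cc[0]*e1+cc[1]*e2
    print(n,len(t),"n",nn.round(4),"tilt",np.degrees(np.arccos(nn[2])).round(2),"azim",np.degrees(np.arctan2(-nn[1],-nn[0])).round(2),"ctr",M.round(4),"R",R2.round(4),R)
    # base plate top
    b=q[(abs(q[:,0]-.59)<.14)&(abs(q[:,1]+.34)<.14)&(abs(q[:,2]-.012)<.004)]
    print(" plate",len(b),cv2.minAreaRect((b[:,:2]*1000).astype(np.float32)))
E
python3 m.py
```

```text
top bar 432 [435.6  82. ] [ 17.7 111.6] mid [0.4355 0.0818 0.191 ] len 0.10910190586803185 dir [ 0.9051 -0.4252  0.0026]
 rim 131 [0.43572659 0.08249747] 0.016996738505546588
side bar 228 [436.8  78.1] [ 22.2 111.3] mid [0.4371 0.0776 0.1916] len 0.10863090439018255 dir [ 9.064e-01 -4.225e-01 -4.000e-04]
 rim 82 [0.4375483  0.08096686] 0.01854094064138125
top 1108 n [-0.4516  0.1279  0.883 ] tilt 27.99 azim -15.81 ctr [ 0.5594 -0.3403  0.1477] R 0.0494 49.809486389160156
 plate 1516 ((581.9651489257812, -346.12225341796875), (120.24226379394531, 170.79885864257812), 75.02820587158203)
side 947 n [-0.454   0.1141  0.8837] tilt 27.91 azim -14.11 ctr [ 0.5604 -0.3413  0.1494] R 0.05 51.08816146850586
 plate 1886 ((583.2076416015625, -347.38372802734375), (123.37801361083984, 170.11441040039062), 74.27008819580078)
both 2025 n [-0.4502  0.1171  0.8852] tilt 27.73 azim -14.58 ctr [ 0.5603 -0.3409  0.1487] R 0.0504 51.12152099609375
 plate 3402 ((582.5560913085938, -347.2773742675781), (123.37909698486328, 171.372802734375), 74.19927215576172)
```

```bash
cat >> h.py <<'E'
from scipy.spatial.transform import Rotation as Rn
yaw=np.radians(-15.1); T=np.radians(28)
vx=np.array([np.cos(yaw),np.sin(yaw),0]); ey=np.array([-np.sin(yaw),np.cos(yaw),0])
n=np.array([0,0,np.cos(T)])-np.sin(T)*vx; ex=np.cross(ey,n)
mouth=np.array([.5599,-.3408,.1472]); foot=mouth-.115*n
kd=np.array([.9058,-.4238,0]); kd/=np.linalg.norm(kd); kp=np.array([.4362,.0802,.182])
def quat(kx,kz,s):
    y=s*np.cross(kz,kx); z=-kz; R=np.c_[np.cross(y,z),y,z]
    return Rn.from_matrix(R).as_quat(scalar_first=True)
def skx(a): return np.cos(a)*ex-np.sin(a)*ey
E
python3 - <<'E'
from h import *
import pickle
P=pickle.load(open("P.pkl","rb")); Z=np.array([0,0,1.])
for s in (1,-1):
    print("grasp",s,[None if (q:=manip.inverse_kinematics(kp+[0,0,h],quat(kd,Z,s))) is None else np.round(q,2).tolist() for h in (.163,.31)])
    for k in (0,1):
      for a in (.12,.9,1.7):
        for h in (.3,.218):
          q=manip.inverse_kinematics(mouth+h*n,quat(skx(a+k*np.pi/2),n,s)); print(s,k,a,h,None if q is None else np.round(q,2).tolist())
q=np.vstack([pts(P[x])[0] for x in("top","side")]); 
for y in np.arange(-.5,.5,.1):
    for z in (.06,.2,.4,.6):
        k=q[(abs(q[:,1]-y)<.05)&(q[:,2]>z)&(q[:,2]<z+.2)&(q[:,0]>.3)]
        if len(k): print("occ",y.round(2),z,np.percentile(k[:,0],1).round(2),end="; ")
# stem pointer: dark pixels on the dial ring
for c in ("top","side"):
    p=P[c]; q,u,v=pts(p); d=q-mouth; r=d-np.outer(d@n,n); rad=np.linalg.norm(r,axis=1)
    i=(abs(d@n)<.008)&(rad>.0245)&(rad<.035); g=p["frame"][v[i],u[i]].max(1)
    a=np.arctan2(r[i]@ey,-(r[i]@ex)); j=g<90; print("\npointer",c,i.sum(),j.sum(),np.sort(a[j]).round(2), rad[i][j].mean())
E
```

```text
grasp 1 [[0.11, -0.34, 1.73, -0.0, 1.75, -1.03], [0.11, -0.29, 1.43, -0.0, 2.0, -1.03]]
1 0 0.12 0.3 [-0.76, -0.32, 1.63, 0.23, 1.4, -1.94]
1 0 0.12 0.218 [-0.72, -0.22, 1.68, 0.22, 1.25, -1.93]
1 0 0.9 0.3 [-0.76, -0.32, 1.63, 0.23, 1.4, -1.16]
1 0 0.9 0.218 [-0.72, -0.22, 1.68, 0.22, 1.25, -1.15]
1 0 1.7 0.3 [-0.76, -0.32, 1.63, 0.23, 1.4, -0.36]
1 0 1.7 0.218 [-0.72, -0.22, 1.68, 0.22, 1.25, -0.35]
1 1 0.12 0.3 [-0.76, -0.32, 1.63, 0.23, 1.4, -0.37]
1 1 0.12 0.218 [-0.72, -0.22, 1.68, 0.22, 1.25, -0.36]
1 1 0.9 0.3 [-0.76, -0.32, 1.63, 0.23, 1.4, 0.41]
1 1 0.9 0.218 [-0.72, -0.22, 1.68, 0.22, 1.25, 0.42]
1 1 1.7 0.3 [-0.76, -0.32, 1.63, 0.23, 1.4, 1.21]
1 1 1.7 0.218 [-0.72, -0.22, 1.68, 0.22, 1.25, 1.22]
grasp -1 [[0.11, -0.34, 1.73, -0.0, 1.75, 2.11], [0.11, -0.29, 1.43, -0.0, 2.0, 2.11]]
-1 0 0.12 0.3 [-0.76, -0.32, 1.63, 0.23, 1.4, 1.2]
-1 0 0.12 0.218 [-0.72, -0.22, 1.68, 0.22, 1.25, 1.21]
-1 0 0.9 0.3 [-0.76, -0.32, 1.63, 0.23, 1.4, 1.98]
-1 0 0.9 0.218 [-0.72, -0.22, 1.68, 0.22, 1.25, 1.99]
-1 0 1.7 0.3 None
-1 0 1.7 0.218 None
-1 1 0.12 0.3 None
-1 1 0.12 0.218 None
-1 1 0.9 0.3 None
-1 1 0.9 0.218 None
-1 1 1.7 0.3 [-0.76, -0.32, 1.63, 0.23, 1.4, -1.93]
-1 1 1.7 0.218 [-0.72, -0.22, 1.68, 0.22, 1.25, -1.92]
occ -0.5 0.06 0.61; occ -0.4 0.06 0.52; occ -0.3 0.06 0.52; occ -0.2 0.06 1.18; occ -0.2 0.2 1.19; occ -0.1 0.06 0.6; occ -0.1 0.2 0.58; occ -0.1 0.4 0.59; occ -0.0 0.06 0.57; occ -0.0 0.2 0.57; occ -0.0 0.4 0.59; occ -0.0 0.6 0.6; occ 0.1 0.06 0.39; occ 0.1 0.2 0.58; occ 0.1 0.4 0.59; occ 0.1 0.6 0.6; occ 0.2 0.06 0.56; occ 0.2 0.2 0.58; occ 0.2 0.4 0.59; occ 0.2 0.6 0.6; occ 0.3 0.06 0.47; occ 0.3 0.2 0.58; occ 0.3 0.4 0.59; occ 0.3 0.6 0.6; occ 0.4 0.06 0.44; occ 0.4 0.2 0.56; occ 0.4 0.4 0.56; 
pointer top 438 7 [0.02 0.04 0.06 0.07 0.1  0.13 0.14] 0.030909421167221205

pointer side 381 0 [] nan<stdin>:19: RuntimeWarning: Mean of empty slice.
  ret = ret.dtype.type(ret / rcount)
```

```bash
python3 - <<'E'
from h import *
import pickle
Z=np.array([0,0,1.]); Q=quat(kd,Z,1)
gripper_open()
manip.move_to(kp+[0,0,.163+.08],Q)
p=eyes.get_image("wrist"); 
q,u,v=pts(p); t=q[(abs(q[:,0]-.436)<.09)&(abs(q[:,1]-.08)<.09)&(q[:,2]>.185)&(q[:,2]<.2)]
print("wrist bar",len(t),cv2.minAreaRect((t[:,:2]*1000).astype(np.float32)) if len(t)>5 else 0)
manip.move_l(kp+[0,0,.163],.1)
s=manip.state(); print(s["time"],s["ft_force"].round(1))
close(); s=manip.state(); print(s["time"],s["finger_gap"],s["finger_force"],s["ft_force"].round(1),s["ee_pos"].round(4))
manip.move_l(kp+[0,0,.163+.15],.1)
s=manip.state(); print(s["time"],s["finger_gap"],s["ft_force"].round(1),s["ee_pos"].round(4))
P={x:eyes.get_image(x) for x in("top","side","wrist")}; pickle.dump(P,open("P2.pkl","wb"))
cv2.imwrite("pics/w.png",np.hstack([cv2.resize(P["side"]["frame"][60:260,180:320],(420,600)),cv2.resize(P["wrist"]["frame"],(380,285)).repeat(1,0) if 0 else cv2.copyMakeBorder(cv2.resize(P["wrist"]["frame"],(380,285)),0,315,0,0,0)]))
E
```

```text
wrist bar 3632 ((437.0296936035156, 83.17979431152344), (18.87049674987793, 111.82498168945312), 64.34081268310547)
3.9417 [0.8 0.2 0.1]
5.0667 0.013891652840760278 29.996555149555206 [ 0.   0.1 -0.5] [0.4362 0.0803 0.345 ]
6.7167 0.01399451847722077 [-0.  -0.2 -2.8] [0.4363 0.0802 0.4943]
```

View pics/w.png

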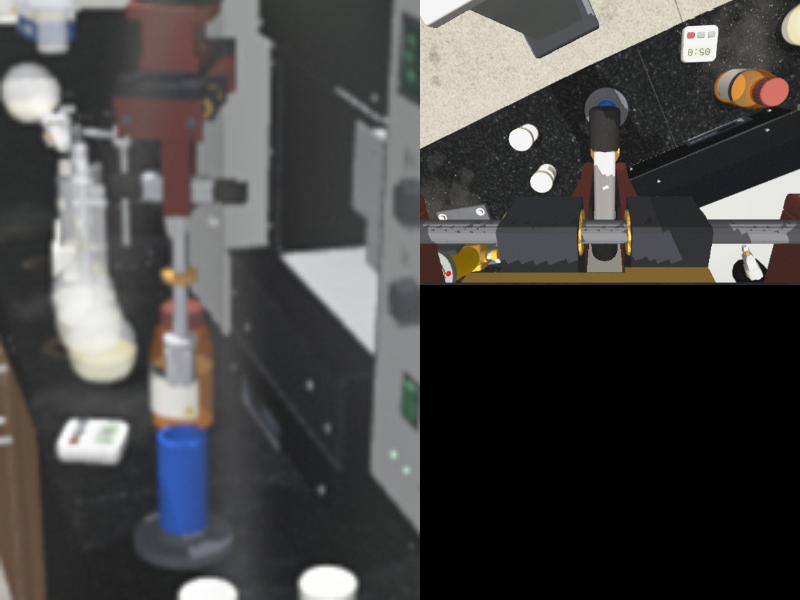

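The key is gripped by its steel middle (side view: rod hangs straight at about px (180,290)), clear of the blue tube. I'll check its tilt numerically, then move over the valve.

```bash
python3 - <<'E'
from h import *
import pickle
P=pickle.load(open("P2.pkl","rb"))
p=P["side"]; q,_,_=pts(p); C=np.linalg.inv(p["view"])[:3,3]
for z0,z1,r in((.168,.195,.0115),(.205,.25,.006),(.275,.305,.006)):
    t=q[(np.hypot(q[:,0]-.436,q[:,1]-.08)<.025)&(q[:,2]>z0)&(q[:,2]<z1)]
    if len(t):
        m=np.median(t,0); print(z0,len(t),m.round(4),t[:,:2].std(0).round(4))
Q=quat(skx(.1+np.pi/2),n,1)
manip.move_to(mouth+(.218+.115+.06)*n,Q)
s=manip.state(); print(s["time"],s["ee_pos"].round(4),s["ft_force"].round(1),s["finger_gap"])
P={x:eyes.get_image(x) for x in("top","side","wrist")}; pickle.dump(P,open("P3.pkl","wb"))
for c in("top","side"):
    p=P[c]; q,u,v=pts(p); d=q-mouth; h=d@n; r=d-np.outer(h,n); a,b=r@ex,r@ey
    for z0,z1 in((.063,.09),(.1,.15),(.165,.21)):
        i=(h>z0)&(h<z1)&(np.hypot(a,b)<.03)
        if i.sum()>5:
            cd=np.linalg.inv(p["view"])[:3,3]-mouth; print(c,z0,i.sum(),"ex,ey med",np.median(a[i]).round(4),np.median(b[i]).round(4),"range",np.percentile(a[i],[3,97]).round(4),np.percentile(b[i],[3,97]).round(4))
    i=(abs(h)<.006)&(np.hypot(a,b)<.056); print(c,"cam dir",[(cd@e).round(3) for e in(ex,ey,n)],"flange h",np.median(h[i]).round(4))
cv2.imwrite("pics/v.png",np.hstack([cv2.resize(P["side"]["frame"][150:350,280:420],(400,570)),cv2.resize(P["top"]["frame"][110:260,350:455],(400,570))]))
E
```

```text
0.168 109 [0.434  0.0719 0.181 ] [0.0081 0.0047]
0.205 108 [0.4357 0.0759 0.2216] [0.0052 0.004 ]
0.275 56 [0.4357 0.0744 0.2896] [0.0035 0.0029]
8.3333 [ 0.3821 -0.2921  0.4942] [-0.  -0.1 -1.5] 0.013577151062607927
top 0.063 73 ex,ey med 0.0098 0.0106 range [-0.0067  0.013 ] [-0.0088  0.0125]
top 0.1 150 ex,ey med 0.0047 0.0046 range [-0.0105  0.0131] [-0.0106  0.013 ]
top 0.165 56 ex,ey med 0.0035 0.005 range [-0.002   0.0062] [-0.0011  0.0064]
top cam dir [np.float64(0.241), np.float64(0.278), np.float64(0.944)] flange h 0.0005
side 0.063 169 ex,ey med 0.0038 -0.0096 range [-0.0084  0.0149] [-0.0129  0.0048]
side 0.1 218 ex,ey med 0.0033 -0.0035 range [-0.0081  0.0141] [-0.0121  0.0067]
side 0.165 135 ex,ey med 0.0032 -0.0036 range [-0.0032  0.0079] [-0.0062  0.0012]
side cam dir [np.float64(0.073), np.float64(-0.83), np.float64(0.587)] flange h 0.0014
```

View pics/v.png

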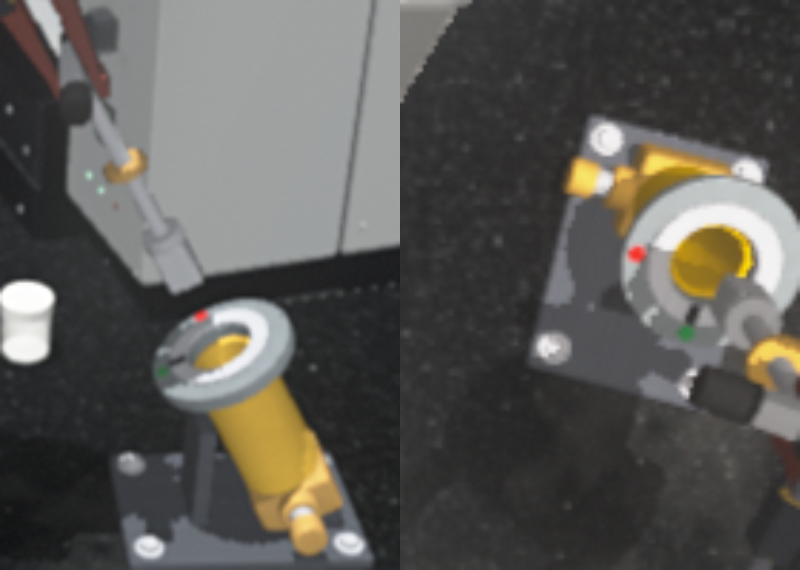

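Key points down the shaft axis just above the mouth (side view tip ≈ (180,285), mouth ≈ (225,350)); pointer next to green. Lower it in force-watched steps.

```bash
cat >> h.py <<'E'
off=-.0013*ex
def down(h0,h1,off,step=.005,lim=12,speed=.05):
    """h = key origin over the stem foot along the axis"""
    for h in np.arange(h0-step,h1-1e-6,-step):
        manip.move_l(foot+off+(h+.333)*n,speed); s=manip.state(); f=s["ft_force"]
        e=(s["ee_pos"]-foot-off)
        print(round(s["time"],2),"h",h.round(4),"F ex,ey,n",[(f@d).round(1) for d in(ex,ey,n)],"M",s["moment"].round(2),"err n",((e@n-.333-h)*1e3).round(1),"gap",s["finger_gap"].round(4))
        if np.linalg.norm(f-[0,0,-2])>lim: print("STOP"); return h
    return h
E
python3 - <<'E'
from h import *
manip.move_l(foot+off+(.135+.333)*n,.08)
h=down(.135,.05,off,.0085); 
if h<.055: h=down(h,.001,off)
E
```

```text
Traceback (most recent call last):
  File "h.py", line 25, in down
    print(round(s["time"],2),"h",h.round(4),"F ex,ey,n",[(f@d).round(1) for d in(ex,ey,n)],"M",s["moment"].round(2),"err n",((e@n-.333-h)*1e3).round(1),"gap",s["finger_gap"].round(4))
                                                                                                                                                              ^^^^^^^^^^^^^^^^^^^^^
AttributeError: 'float' object has no attribute 'round'
```

```bash
sed -i 's/s\["finger_gap"\].round(4)/round(s["finger_gap"],4)/' h.py; python3 - <<'E'
from h import *
h=down(.135,.05,off,.0085); 
if h<.055: h=down(h,.001,off)
E
```

```text
9.7 h 0.1265 F ex,ey,n [np.float64(-1.8), np.float64(-0.4), np.float64(-2.7)] M [ 0.02  0.5  -0.06] err n 0.3 gap 0.0139
10.02 h 0.118 F ex,ey,n [np.float64(-0.6), np.float64(-0.1), np.float64(-2.1)] M [ 0.    0.49 -0.01] err n -0.9 gap 0.0137
10.33 h 0.1095 F ex,ey,n [np.float64(-0.8), np.float64(-0.2), np.float64(-1.3)] M [0.   0.44 0.07] err n -0.7 gap 0.014
10.65 h 0.101 F ex,ey,n [np.float64(-0.8), np.float64(-0.7), np.float64(-2.6)] M [-0.02  0.51  0.08] err n -0.7 gap 0.0137
10.97 h 0.0925 F ex,ey,n [np.float64(-1.0), np.float64(-0.4), np.float64(-1.5)] M [ 0.05  0.48 -0.01] err n -0.7 gap 0.0143
11.28 h 0.084 F ex,ey,n [np.float64(-1.1), np.float64(0.4), np.float64(-2.1)] M [ 0.01  0.55 -0.01] err n -0.6 gap 0.0137
11.6 h 0.0755 F ex,ey,n [np.float64(-1.5), np.float64(-0.2), np.float64(-1.6)] M [ 0.05  0.54 -0.03] err n -0.7 gap 0.0137
11.92 h 0.067 F ex,ey,n [np.float64(-1.0), np.float64(0.1), np.float64(-2.6)] M [0.04 0.46 0.03] err n -0.7 gap 0.0138
12.23 h 0.0585 F ex,ey,n [np.float64(-0.3), np.float64(-0.5), np.float64(-1.9)] M [-0.02  0.45 -0.01] err n -0.7 gap 0.0142
1
[... 503 characters left out ...]
.float64(-1.4), np.float64(0.5), np.float64(-2.2)] M [-0.    0.48 -0.  ] err n -0.5 gap 0.0138
13.8 h 0.025 F ex,ey,n [np.float64(-1.0), np.float64(-0.2), np.float64(-2.1)] M [ 0.04  0.49 -0.03] err n -0.6 gap 0.0137
14.05 h 0.02 F ex,ey,n [np.float64(-1.2), np.float64(-0.0), np.float64(-2.2)] M [ 0.09  0.5  -0.03] err n -0.5 gap 0.0144
14.3 h 0.015 F ex,ey,n [np.float64(-1.7), np.float64(-0.5), np.float64(-2.2)] M [ 0.09  0.48 -0.01] err n -0.5 gap 0.0135
14.55 h 0.01 F ex,ey,n [np.float64(-1.2), np.float64(0.0), np.float64(-2.2)] M [ 0.02  0.52 -0.02] err n -0.5 gap 0.0141
14.8 h 0.005 F ex,ey,n [np.float64(-1.1), np.float64(-0.2), np.float64(-1.8)] M [0.03 0.46 0.02] err n -0.5 gap 0.0139
```

```bash
python3 - <<'E'
from h import *
h=down(.005,-.004,off,.001,lim=6,speed=.02)
E
```

```text
15.05 h 0.004 F ex,ey,n [np.float64(-1.5), np.float64(-0.4), np.float64(-1.9)] M [0.06 0.47 0.07] err n 0.0 gap 0.0133
15.3 h 0.003 F ex,ey,n [np.float64(-0.8), np.float64(-0.2), np.float64(-1.7)] M [ 0.07  0.49 -0.  ] err n -0.0 gap 0.0139
15.55 h 0.002 F ex,ey,n [np.float64(-0.4), np.float64(-0.5), np.float64(-2.8)] M [0.07 0.55 0.01] err n -0.1 gap 0.0137
15.8 h 0.001 F ex,ey,n [np.float64(-0.9), np.float64(0.3), np.float64(-1.3)] M [0.04 0.5  0.01] err n -0.1 gap 0.0134
16.05 h 0.0 F ex,ey,n [np.float64(-1.3), np.float64(0.1), np.float64(-1.8)] M [-0.02  0.53 -0.04] err n -0.1 gap 0.0139
16.3 h -0.001 F ex,ey,n [np.float64(0.3), np.float64(0.4), np.float64(0.5)] M [-0.05  0.34 -0.  ] err n 0.2 gap 0.014
16.55 h -0.002 F ex,ey,n [np.float64(-1.5), np.float64(0.5), np.float64(6.4)] M [0.18 0.6  0.08] err n 1.1 gap 0.0137
STOP
```

```bash
python3 - <<'E'
from h import *
pos=foot+off+(.333-.001)*n
manip.move_l(pos,.02); manip.hold(.3)
for a in [.3,.5,.7,.9,1.1,1.25,1.4,1.5,1.58,1.64]:
    manip.move_to(pos,quat(skx(a+np.pi/2),n,1)); s=manip.state(); f=s["ft_force"]
    x=Rn.from_quat(s["ee_rot"],scalar_first=True).as_matrix()[:,0]; ka=-x
    print(round(s["time"],2),a,"act",np.round(np.arctan2(-(ka@ey),ka@ex)-np.pi/2,3),"F",[round(float(f@d),1) for d in(ex,ey,n)],"Mn",round(float(s["moment"]@n),3),round(s["finger_gap"],4))
    if abs(s["moment"]@n)>1.2 or np.linalg.norm(f)>25: print("STOP");break
import pickle
P={c:eyes.get_image(c) for c in("top","side")}
cv2.imwrite("pics/t.png",np.hstack([cv2.resize(P["side"]["frame"][150:350,280:420],(400,570)),cv2.resize(P["top"]["frame"][110:260,350:455],(400,570))]))
E
```

```text
17.41 0.3 act 0.296 F [-0.4, 1.1, 4.2] Mn -0.03 0.0137
17.72 0.5 act 0.494 F [-0.0, 1.9, 4.6] Mn -0.003 0.0138
18.02 0.7 act 0.693 F [-1.0, 1.2, 5.3] Mn 0.042 0.0142
18.33 0.9 act 0.892 F [-1.3, 2.4, 5.8] Mn 0.021 0.0138
18.64 1.1 act 1.092 F [-0.6, 3.1, 5.5] Mn 0.018 0.0138
18.91 1.25 act 1.242 F [-0.7, 3.6, 6.1] Mn 0.012 0.0139
19.18 1.4 act 1.392 F [-0.0, 3.5, 6.2] Mn 0.051 0.0136
19.43 1.5 act 1.492 F [-0.8, 2.8, 6.3] Mn 0.032 0.0135
19.68 1.58 act -4.712 F [-0.1, 4.8, 5.9] Mn 0.012 0.0136
19.93 1.64 act -4.652 F [-1.0, 4.7, 6.6] Mn 0.117 0.0139
```

View pics/t.png

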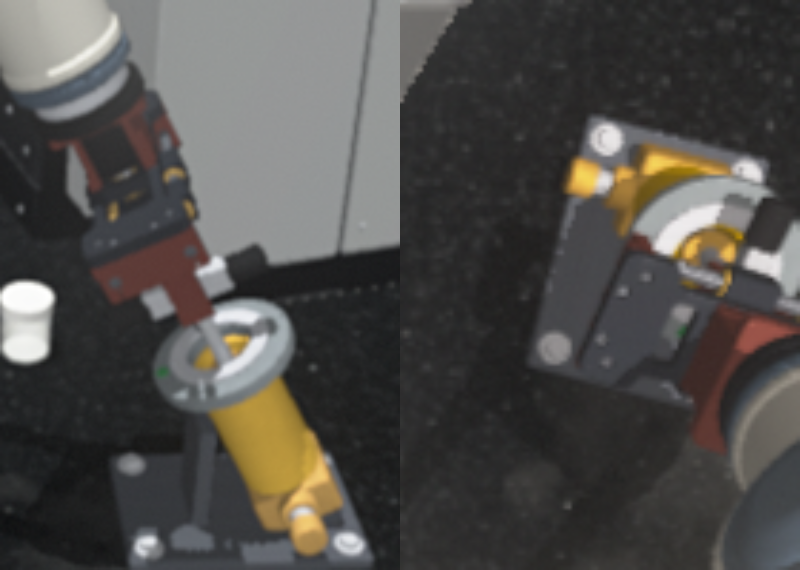

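```bash
python3 - <<'E'
from h import *
s=eyes.get_image("side"); w=eyes.get_image("wrist")
print(manip.state()["moment"]@n)
cv2.imwrite("pics/z.png",np.hstack([cv2.resize(s["frame"][230:300,325:395],(420,420),interpolation=2),cv2.resize(w["frame"],(380,285)) if 0 else cv2.copyMakeBorder(cv2.resize(w["frame"],(380,285)),0,135,0,0,0)]))
q,u,v=pts(s); d=q-mouth; h=d@n; r=d-np.outer(h,n); rad=np.linalg.norm(r,axis=1)
i=(abs(h)<.008)&(rad>.024)&(rad<.036); a=np.degrees(np.arctan2(r[i]@ey,-(r[i]@ex))); g=s["frame"][v[i],u[i]].max(1)
for b in range(-180,180,15):
    j=(a>=b)&(a<b+15)
    if j.any(): print(b,j.sum(),g[j].min(),int(np.median(g[j])),end=" | ")
E
```

```text
0.09305035566157514
-180 12 114 125 | -165 15 123 202 | -150 16 177 235 | -135 19 172 231 | -120 19 175 228 | -105 21 165 229 | -90 21 114 185 | -75 23 117 126 | -60 17 103 126 | -45 18 98 125 | -30 17 96 125 | -15 13 96 125 | 0 13 106 127 | 15 15 121 127 | 30 14 99 126 | 45 13 108 127 | 60 16 85 119 | 75 1 105 105 | 90 7 118 203 | 105 24 105 224 | 120 22 96 228 | 135 20 87 231 | 150 16 83 227 | 165 15 93 128 |
```

View pics/z.png

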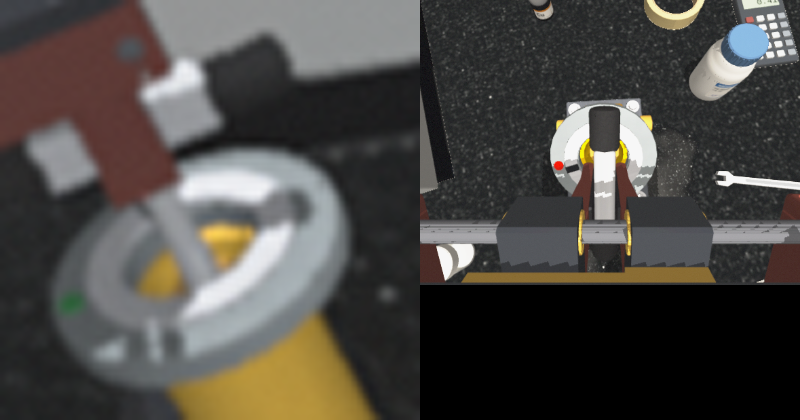

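The dark patches in the side view were shadows; the wrist view shows the pointer at (573,168) beside the red mark (558,166). I'll measure its angle and turn slightly more.

```bash
cat >> h.py <<'E'
def pointer():
    w=eyes.get_image("wrist"); q,u,v=pts(w); d=q-mouth; h=d@n; r=d-np.outer(h,n); rad=np.linalg.norm(r,axis=1)
    i=(abs(h)<.012)&(rad>.0235)&(rad<.037); a=np.arctan2(r[i]@ey,-(r[i]@ex)); g=w["frame"][v[i],u[i]].max(1); j=(g<60)&(a>.5)&(a<2.2)
    i2=(abs(h)<.012)&(rad>.03)&(rad<.052); c=w["frame"][v[i2],u[i2]].astype(int); k=(c[:,2]>150)&(c[:,1]<90); a2=np.arctan2(r[i2]@ey,-(r[i2]@ex))[k]
    print("pointer",j.sum(),np.median(a[j]) if j.any() else 0,"red",k.sum(),np.median(a2) if k.any() else 0)
E
python3 - <<'E'
from h import *
pointer(); pos=foot+off+(.333-.001)*n
for a in [1.68,1.72]:
    manip.move_to(pos,quat(skx(a+np.pi/2),n,1)); s=manip.state(); print(round(s["time"],2),a,s["ft_force"].round(1),s["moment"]@n,s["joint_pos"][5]); pointer()
    if abs(s["moment"]@n)>.6: break
E
```

```text
pointer 143 1.3440714135678373 red 145 1.4704601243203292
20.43 1.68 [-2.1  3.2  6.2] 0.14921944154143174 1.1882166422446485
pointer 140 1.3802253230454853 red 140 1.4751572578149446
20.73 1.72 [-0.9  4.5  5. ] 0.12957399151707819 1.228200181664425
pointer 140 1.4153398484904254 red 140 1.4717469726259682
```

```bash
python3 - <<'E'
from h import *
manip.hold(.3); gripper_open(); manip.hold(.2)
pos=foot+off+(.333-.001)*n
manip.move_l(pos+.1*n,.08); manip.hold(.3); pointer()
s=manip.state(); print(s["time"],s["ft_force"].round(1),s["finger_gap"])
w=eyes.get_image("wrist"); t=eyes.get_image("side")
for c,p in(("w",w),("s",t)):
    q,u,v=pts(p); d=q-mouth; h=d@n; r=d-np.outer(h,n); a,b=r@ex,r@ey
    i=(h>.045)&(h<.08)&(abs(a)<.07)&(abs(b)<.07); k=np.c_[a,b,h][i]; 
    print(c,len(k),"bar top h",np.percentile(h[i],[50,90,97]).round(4),"(expect .065)",cv2.minAreaRect((k[k[:,2]>.058][:,:2]*1000).astype(np.float32)))
    for z0,z1 in ((.062,.068),):
        m=k[(k[:,2]>z0)]; 
        if len(m)>20: A=np.c_[m[:,:2],np.ones(len(m))]; print(" top slope",np.linalg.lstsq(A,m[:,2],rcond=None)[0].round(3))
cv2.imwrite("pics/e.png",np.hstack([cv2.resize(t["frame"][150:350,280:420],(400,570)),cv2.copyMakeBorder(cv2.resize(w["frame"],(400,300)),0,270,0,0,0)]))
E
```

```text
pointer 0 0 red 60 1.4680084418475747
24.2333 [0.2 0.1 0.5] 0.08755214700751776
w 3294 bar top h [0.0635 0.0648 0.0653] (expect .065) ((-0.9083251953125, 1.5749683380126953), (18.284324645996094, 111.83011627197266), 82.40369415283203)
 top slope [ 0.006 -0.002  0.064]
s 659 bar top h [0.0609 0.0662 0.067 ] (expect .065) ((-0.1588134765625, -0.4627494812011719), (20.14621353149414, 111.60786437988281), 82.6493911743164)
 top slope [0.025 0.137 0.065]
```

View pics/e.png

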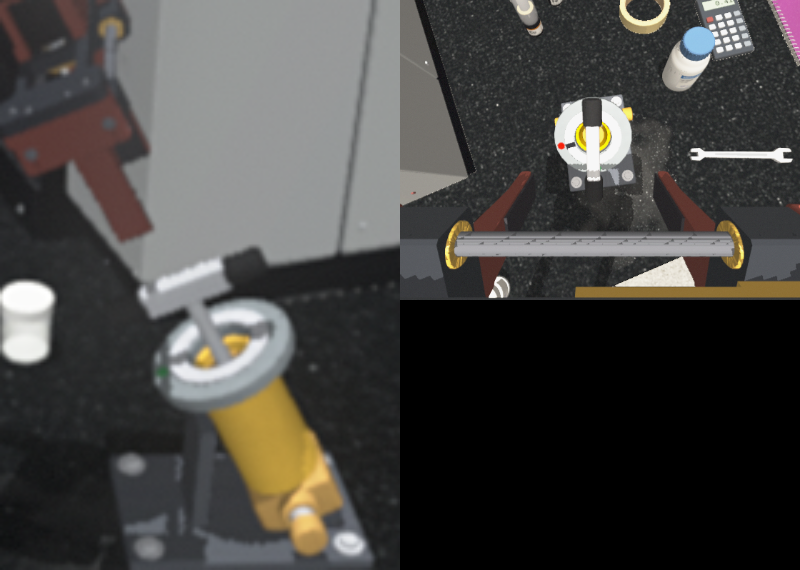

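The key is home (bar top 65 mm over the mouth, slope about 0), the pointer is at red (≈(570,146) beside (561,146)), and the gripper is clear. I'll hand the job in.

```bash
python3 -c "
from bench import order
print(order.job_done())"
```

```text
the job is handed in; nothing more can be done
None
```

The T-key is fully home in the shaft, the stem is turned to about 1.4 rad with the pointer at the red mark, the gripper is open and clear of the key, and the job is handed in; I did not re-measure the jars, timer and bottle at the end, and no verdict came back.

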